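# Sweep three pots into the banding fixture and lay the hold-down board on them

### The arm

A 6-joint arm with a two-finger parallel gripper is mounted at the origin on a cart in front of the work surface, level with it; the furniture and walls round the work are solid. World frame = base frame: x ahead of the robot, y to its left, z up, the work surface at z = 0. Lengths are in mm, angles in rad, forces in N, time in s.
With the tool pointing down it reaches from about 425 to 1125 mm from the base axis. Payload 14.9 kg.
Tool frame: the origin (TCP) lies midway between the tips of the shut fingers; the grasp point (between the pads) lies 19 mm behind it; z points along the fingers, y is the direction in which the jaws open and shut (so a half turn about z gives the same grasp; the last joint's range is limited). The gripper opens to 91 mm and grips with 3 to 60 N. Pads are 32 mm wide; open, the fingers measure 118 mm over their backs; the gripper's body (76 mm by 178 mm) begins 60 mm behind the grasp point.
Start: joints at [-1.369, 0.379, 1.734, -0, 1.028, -0.033], TCP at [162.848, -680.807, 213.932] pointing down, gripper open.
Joint ranges: [-2.77, 2.77], [-0.74, 2.19], [0, 2.66], [-1.06, 4.2], [0.31, 2.87], [-3.08, 3.08]. Speed limits (rad/s): [1.89, 1.89, 2.39, 3.14, 3.14, 3.14].

### API

Orientations are given as a rotation vector (axis times angle).
In Python, from station import bot gives the robot as it stands. The module is installed in compiled form; this text tells all that it offers.
- The arm moves only by the shell command python3 -m handwheel 'ROWS' [FORCE]. ROWS is JSON, a list of rows, each an object with "jaw": the closure, from -1 (fully open) to 1 (shut); "translation": the shift along the world's x, y, z in cm, a list of three; "rot": the turn, a rotation vector about the world's x, y, z in rad, a list of three. In form: [{"jaw": jaw, "translation": [x, y, z], "rot": [rx, ry, rz]}, ...]. A call has exactly 10 rows; each row shifts and turns the commanded pose from where the row before left it; what a row does not reach is not made up. A row lasts 1/12 s, in which the tool goes at most 41.7 mm and 7.16 degrees, less where a joint would pass 70% of its speed; a pose out of reach is approached as far as the arm can. A call with a gripper value outside its range is refused whole. The fingers move at their own pace and stop on an object; FORCE is the grip in N (left out, the last holds). Time passes only in rows, so rows that do not move let the fingers close, or fill a call up. It gives the time, the measured TCP pose, the force and the opening at its end, in the units of the state.
- bot.state(): the state, without advancing time (a new reading comes with each control period).
- bot.read_camera(name): name is "scene" or "top" or "wrist"; returns a dict with "frame" (420x560x3 uint8, red, green, blue), "fx", "fy", "cx", "cy" (pixels), "cam_to_world" (4x4, takes a point from camera to world coordinates). Camera axes: x right, y down, z forward; pixel columns grow to the right and rows downward; lengths in mm; the calibration is good to about 2 mm. A picture is of the moment at which its call begins. There is no depth.
- bot.hand_in(): hands the job in, once; it reports no verdict.
Trained networks look in a picture, given as the dict that the camera call returned (one of the last four; its "shot" number tells which), for a name from the list of things; names that differ only in an ending like _2 or _b are one class to them, and where a whole thing is asked for, a point or a joint stands for the part that bears it (a point fixed in the world has none). Each returns a list of dicts, best first, with "confidence" (0 to 1); they miss things now and then, are a little off and sometimes report something else, mostly with a low value. They report only what shows in the picture. A call takes as long as a camera call. They do not tell look-alikes from the thing itself.
- bot.look_for(picture, query): "extent" ([left, top, width, height] in pixels, round what is visible of it).
The state is a dict: "time": time; "qpos": joint angles; "joint_velocities": joint speeds; "joint_efforts": joint torques, N m; "tcp_pos": TCP position; "tcp_rot": TCP orientation; "ft_force": force on the tool from outside, world axes, zero at the start; "torque": the same for the moment, N m; "finger_gap": finger opening in mm.
Only numpy, scipy, OpenCV 4.12 (cv2) and the standard library are available. Lean on these libraries where they do the work, as an engineer would, in place of code of your own. Each camera call takes 0.05 s, during which the arm holds its last target. There are 200 camera calls.

### The job

Three small round pots stand strung out in front of the open banding fixture. Take the straightedge pusher by its wooden handle, close the pots up with it and push all three together into the fixture, side by side, fully home against its back stop; then stand the pusher on the table clear of the row and lay the hold-down board flat and square on the pots, between the fixture's walls. Do not touch the pots with the gripper and do not tip them, and leave the bottle, large pot, tally counter and glue stick where they stand.

Things in the scene. Friction and masses are not known exactly. Their poses are not given: they have to be found in the camera images.
- fixture: Banding fixture of bare aluminium fences 46 mm high, 4 mm thick, fixed to the table, placed anew each time; no floor, pots slide on the table. Origin: on the table where the middle pot's centre stands when home. x points into the pocket (final push), y to the left of it. Back stop: inner face at x = +32 mm. Pocket 199 mm wide (three pots: 189 mm), open toward -x. Feet 4 mm thick reach 24 mm outward
- fence_end (a point): Front end of the fixture's long left side fence, on its inner top edge, 46 mm above the table. The fence's inner face lies at y = +99.5 mm in the fixture's frame and runs from here (x = -180 mm) straight to the back stop; axes as the fixture's
- nose_end (a point): Front end of the short right side wall's flared nose, at its top, 46 mm above the table. The wall's inner face lies at y = -99.5 mm in the fixture's frame from the back stop to x = -36 mm, then flares outward as a lead-in to this point (x = -67, y = -117 mm); axes as the fixture's
- pusher_grip (a point): Pusher: straight aluminium box-section bar 170 mm long (its y axis), 24 mm thick (x) and 30 mm high, standing on the table, with an upright wooden handle on top in its middle: 22 mm thick (x), 84 mm long (y), from 30 to 80 mm above the bar's underside. Either long face can push. 0.28 kg. The point is in the middle of the handle, 55 mm above the underside; z points up
- board_grip (a point): Hold-down board: plywood 54 mm (x) by 186 mm (y), 6 mm thick, with a wooden grip block on top in its middle: 24 mm (x) by 44 mm (y), from 6 to 38 mm above the board's underside. It lies flat on the table. 0.1 kg. The point is in the middle of the grip block, 22 mm above the board's underside; z points up. It belongs on the pots with its long side along the row (its y axis along the fixture's y axis, either way round)
- pot_1: Small round screw-lid pot of smooth plastic (one of three alike), 63 mm across, 34 mm high, 0.07 kg, standing upright on the table; origin at the centre of its underside. The three are interchangeable
- pot_2: Small round screw-lid pot of smooth plastic (one of three alike), 63 mm across, 34 mm high, 0.07 kg, standing upright on the table; origin at the centre of its underside. The three are interchangeable
- pot_3: Small round screw-lid pot of smooth plastic (one of three alike), 63 mm across, 34 mm high, 0.07 kg, standing upright on the table; origin at the centre of its underside. The three are interchangeable
- pump_bottle: Bystander: dark pump bottle, 50 mm across, 160 mm high, standing right of the fixture's short side wall; origin at the centre of its underside. Leave alone
- big_pot: Bystander: larger round pot, 90 mm across, 32 mm high, left of the long side fence; origin at the centre of its underside. It does not belong in the fixture; leave alone
- tally: Bystander: hand tally counter lying on its back, 50 by 65 mm, 25 mm high; origin at the centre of its underside. Leave alone
- glue: Bystander: glue stick standing upright, 28 mm across, 98 mm high; origin at the centre of its underside. Leave alone
Mind the look-alikes: they are no part of the job. What is shaped like the pot_3 but green is not meant.

How it is judged (in metres and radians):
On the way, in this order (a step that is already met when the one before it is completed fails the run):
1. the held pusher is pushing a pot ((contact force between pusher and pot_1 above 0.15 N or contact force between pusher and pot_2 above 0.15 N or contact force between pusher and pot_3 above 0.15 N) and contact force between the fingers and pusher above 1 N), for 0.1 s.
2. all three pots stand side by side in the pocket against the back stop (x of each of pot_1, pot_2, pot_3 in the frame of fixture above -0.006 m and y of pot_1 in the frame of fixture between -0.071 and 0.071 m and angle between each of pot_1, pot_2, pot_3's own z axis and vertical below 0.06 rad and z of each of pot_1, pot_2, pot_3 in the frame of fixture below 0.004 m and y of pot_2 in the frame of fixture between -0.071 and 0.071 m and y of pot_3 in the frame of fixture between -0.071 and 0.071 m), for 0.2 s.
At the end, for the whole second after the job is handed in: The three pots stand upright side by side in the pocket, each within 6 mm of the back stop; the board lies flat on them between the walls, centred within about 9 mm and square within 5 degrees; the pusher stands on the table, 60 mm or more from the pocket middle; all released, at rest (all of step 2 and x of board_grip in the frame of fixture between -0.012 and 0.008 m and y of board_grip in the frame of fixture between -0.009 and 0.009 m and z of board_grip in the frame of fixture between 0.053 and 0.059 m and angle between the y axis of board_grip and the y axis of fixture, either way round below 0.09 rad and angle between board_grip's own z axis and vertical below 0.05 rad and horizontal distance between pusher_grip and fixture above 0.06 m and height (world z) of pusher_grip below 0.059 m and angle between pusher_grip's own z axis and vertical below 0.06 rad and linear speed of each of board, pusher, pot_1, pot_2, pot_3 below 0.02 m/s); the robot touches nothing.
It fails at once if the gripper or arm touches a pot (contact force between any of the fingers, the arm and pot_1 above 0.5 N or contact force between any of the fingers, the arm and pot_2 above 0.5 N or contact force between any of the fingers, the arm and pot_3 above 0.5 N).
It fails at once if a pot is tipped (angle between any of pot_1, pot_2, pot_3's own z axis and vertical above 0.4 rad).
It fails at once if the pump bottle, large pot, tally counter or glue stick is shifted by more than 15 mm or tipped (distance of any of pump_bottle, big_pot, tally, glue from where it was at the start of the episode above 0.015 m or angle between any of pump_bottle, big_pot, tally, glue's own z axis and vertical above 0.2 rad).
It also fails if it takes over 69 s, if anything falls off the work surface, if the arm or the gripper's body presses on something with over 40 N, if the wrist force passes 120 N, or if a joint passes its speed limit or range.

## Working session

There is one attempt and no reset: what is moved stays moved. The work goes in short steps, Python scripts to look and compute and a shell command to move; the robot and the scene stay as the last step left them, time stands still between calls to the robot, and variables do not carry over. Pictures are saved under pics/ and viewed, about 8 in all and at most 12, crops included, and the job is handed in when it is done.

```bash
mkdir -p pics; cat > h.py <<'E'
import numpy as np, cv2
from station import bot
def shot(n,f=None):
    p=bot.read_camera(n)
    if f: cv2.imwrite('pics/'+f,cv2.cvtColor(np.asarray(p['frame']),cv2.COLOR_RGB2BGR))
    return p
def w(p,u,v,z):
    T=np.array(p['cam_to_world']);d=T[:3,:3]@[(u-p['cx'])/p['fx'],(v-p['cy'])/p['fy'],1];o=T[:3,3]
    return (o+d*(z-o[2])/d[2]).round(1)
def px(p,X):
    T=np.array(p['cam_to_world']);c=T[:3,:3].T@(np.array(X,float)-T[:3,3])
    return np.array([p['fx']*c[0]/c[2]+p['cx'],p['fy']*c[1]/c[2]+p['cy']]).round(1)
E
python3 - <<'E'
from h import *
print(bot.state())
for n in ('top','scene'):
    p=shot(n,n+'1.png'); print(n,np.array(p['cam_to_world']).round(3).tolist(),p['fx'])
    for q in ['fixture','fence_end','nose_end','pusher_grip','board_grip','pot_1','pump_bottle','big_pot','tally','glue']:
        for r in bot.look_for(p,q)[:6]:
            e=r['extent'];u,v=e[0]+e[2]/2,e[1]+e[3]/2
            print(q,round(r['confidence'],2),np.round(e).tolist(),w(p,u,v,30)[:2])
E
```

```text
{'time': 0.0, 'qpos': array([-1.36928296e+00,  3.79393756e-01,  1.73478127e+00,  7.93358166e-06,
        1.02849249e+00, -3.33063793e-02]), 'joint_velocities': array([-3.11124883e-03, -3.77545306e-04, -5.08287127e-05, -2.15917548e-03,
       -7.68881940e-04, -3.93876907e-04]), 'joint_efforts': array([-2.50054283e-03, -7.63735127e+01, -4.34366226e+01,  6.50040968e-02,
        4.24582721e-02, -7.02685884e-05]), 'tcp_pos': array([ 162.7802345 , -680.404454  ,  213.29836339]), 'tcp_rot': array([-3.11890046e+00, -3.67875206e-01,  1.31154480e-04]), 'ft_force': array([-0.00215014,  0.64933046, -0.3342962 ]), 'torque': array([ 0.0180437 , -0.02680093, -0.02620021]), 'finger_gap': 91.38491808260129}
top [[-0.022, -0.99, 0.138, 370.296], [-1.0, 0.019, -0.018, 10.96], [0.015, -0.138, -0.99, 1302.785], [0.0, 0.0, 0.0, 1.0]] 474.47276124892244
fixture 0.58 [207.0, 137.0, 92.0, 84.0] [610.4  48.4]
fixture 0.37 [123.0, 154.0, 21.0, 19.0] [658.5 373.8]
fence_end 0.96 [207.0, 140.0, 95.0, 83.0] [603.1  45.2]
nose_end 0.79 [212.0, 138.0, 90.0, 84.0] [606.9  38.6]
pusher_grip 0.64 [84.0, 205.0, 68.0, 2
[... 826 characters left out ...]
e_end 0.73 [224.0, 181.0, 83.0, 74.0] [589.2  83. ]
nose_end 0.79 [226.0, 182.0, 80.0, 69.0] [595.3  78.6]
pusher_grip 0.74 [141.0, 254.0, 59.0, 55.0] [501.2 424.4]
pot_1 0.82 [311.0, 205.0, 19.0, 19.0] [504.3 -65.6]
pot_1 0.79 [263.0, 225.0, 24.0, 22.0] [500.5 104.9]
pot_1 0.65 [283.0, 254.0, 25.0, 26.0] [360.6 125.8]
pot_1 0.62 [285.0, 212.0, 18.0, 19.0] [524.3  17.3]
pot_1 0.58 [301.0, 146.0, 15.0, 46.0] [ 747.9 -192.4]
pot_1 0.57 [206.0, 241.0, 23.0, 25.0] [528.8 276.7]
pump_bottle 0.61 [301.0, 146.0, 18.0, 44.0] [ 748.7 -199. ]
pump_bottle 0.54 [284.0, 210.0, 22.0, 21.0] [528.1  14.2]
big_pot 0.79 [192.0, 207.0, 33.0, 23.0] [688.  231.3]
glue 0.6 [158.0, 224.0, 17.0, 30.0] [671.7 369.7]
```

```bash
python3 - <<'E'
import cv2
i=cv2.imread('pics/top1.png')[115:295,70:470]
cv2.imwrite('pics/top1c.png',cv2.resize(i,None,fx=2,fy=2,interpolation=cv2.INTER_CUBIC))
E
```

```text
(no output)
```

View pics/top1c.png

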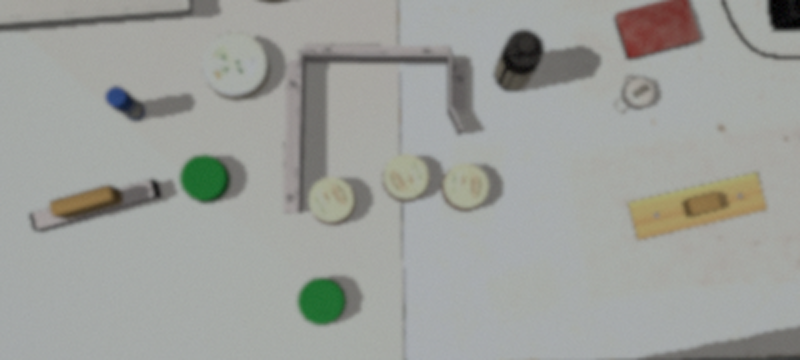

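```bash
python3 - <<'E'
from h import *
from scipy.spatial.transform import Rotation as R
p=shot('wrist','w0.png');s=bot.state()
T=np.array(p['cam_to_world']);Rt=R.from_rotvec(s['tcp_rot']).as_matrix()
print(Rt.round(2).tolist(),(Rt.T@(T[:3,3]-s['tcp_pos'])).round(1),(Rt.T@T[:3,:3]).round(3).tolist(),p['fx'],p['cx'],p['cy'])
p=shot('top')
f=lambda x,y,z:w(p,70+x/2,115+y/2,z)
for n,a in dict(fence=(299,212,46),corner=(303,60,46),cornerR=(449,58,46),nose=(463,130,46),pL=(331,200,34),pM=(406,177,34),pR=(467,186,34),bottle=(510,85,5),push=(85,202,80),pA=(35,224,30),pB=(158,188,30),board=(705,203,38),bA=(633,219,6),bB=(763,190,6),greenL=(205,178,34),greenB=(322,300,34),tally=(640,93,25)).items(): print(n,f(*a))
E
```

```text
[[0.97, 0.23, -0.0], [0.23, -0.97, -0.0], [-0.0, 0.0, -1.0]] [  76.8    0.4 -171.1] [[0.001, -0.962, -0.274], [1.0, 0.001, 0.0], [-0.0, -0.274, 0.962]] 354.47150364937437 283.0849642882037 216.01230440778264
fence [495.6 139.3  46. ]
corner [702.7 132.8  46. ]
cornerR [702.  -65.6  46. ]
nose [602.1 -81.8  46. ]
pL [512.1  97.5  34. ]
pM [541.3  -3.8  34. ]
pR [527.5 -85.8  34. ]
bottle [ 672.4 -152.6    5. ]
push [510.8 411.   80. ]
pA [488.3 493.1  30. ]
pB [533.5 330.1  30. ]
board [ 497.5 -405.5   38. ]
bA [ 480.7 -315.1    6. ]
bB [ 517.2 -497.9    6. ]
greenL [545.3 266.4  34. ]
greenB [379.3 110.7  34. ]
tally [ 653.2 -329.5   25. ]
```

```bash
python3 -m handwheel '[{"jaw":-1,"translation":[2.7,3,1],"rot":[0,0,0]},{"jaw":-1,"translation":[2.7,3,1],"rot":[0,0,0]},{"jaw":-1,"translation":[2.7,3,1],"rot":[0,0,0]},{"jaw":-1,"translation":[2.7,3,1],"rot":[0,0,0]},{"jaw":-1,"translation":[2.7,3,1],"rot":[0,0,0]},{"jaw":-1,"translation":[2.7,3,1],"rot":[0,0,0]},{"jaw":-1,"translation":[2.7,3,1],"rot":[0,0,0]},{"jaw":-1,"translation":[2.7,3,0],"rot":[0,0,0]},{"jaw":-1,"translation":[2.7,3,0],"rot":[0,0,0]},{"jaw":-1,"translation":[2.7,3,0],"rot":[0,0,0]}]'
python3 - <<'E'
from h import *
p=shot('wrist','w1.png')
for r in bot.look_for(p,'board_grip')[:2]:
  e=r['extent'];print(r, w(p,e[0]+e[2]/2,e[1]+e[3]/2,15))
E
```

```text
time: 2.03
tcp_pos: [433.9, -379.2, 284.4]
tcp_rot: [3.119, 0.368, 0.001]
ft_force: [1.4, 0.3, 0.2]
finger_gap: 91.1
{'extent': [239.8, 108.7, 154.0, 52.3], 'confidence': 0.79} [ 495.9 -407.2   15. ]
```

View pics/w1.png

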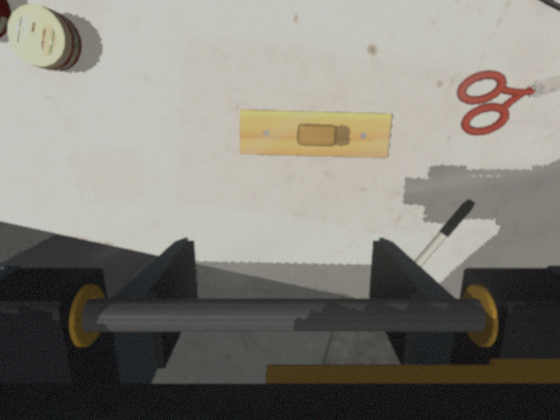

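```bash
python3 -m handwheel '[{"jaw":-1,"translation":[1.2,3.9,0.2],"rot":[0,0,0]},{"jaw":-1,"translation":[1.2,3.9,0.2],"rot":[0,0,0]},{"jaw":-1,"translation":[1.2,3.9,0.2],"rot":[0,0,0]},{"jaw":-1,"translation":[1.2,3.9,0.2],"rot":[0,0,0]},{"jaw":-1,"translation":[1.2,3.9,0.2],"rot":[0,0,0]},{"jaw":-1,"translation":[1.2,3.9,0.2],"rot":[0,0,0]},{"jaw":-1,"translation":[1.2,3.9,0.2],"rot":[0,0,0]},{"jaw":-1,"translation":[1.2,3.9,0.2],"rot":[0,0,0]},{"jaw":-1,"translation":[1.2,3.9,0.2],"rot":[0,0,0]},{"jaw":-1,"translation":[1.2,3.9,0.2],"rot":[0,0,0]}]'
python3 - <<'E'
from h import *
import pickle
p=shot('wrist','w2.png');pickle.dump(p,open('w2.pkl','wb'));print(bot.state()['tcp_pos'],bot.state()['time'])
for r in bot.look_for(p,'pot_1')[:7]:
  e=r['extent'];print(r, w(p,e[0]+e[2]/2,e[1]+e[3]/2,17))
E
```

```text
time: 2.97
tcp_pos: [553.1, 10.7, 304.3]
tcp_rot: [3.12, 0.367, 0.001]
ft_force: [-0.1, -0.2, 0.2]
finger_gap: 91.2
[554.80603808  15.65547165 304.77214136] 3.0167
{'extent': [267.8, 161.8, 45.6, 50.4], 'confidence': 0.93} [541.8  -2.8  17. ]
{'extent': [46.8, 110.6, 64.7, 53.0], 'confidence': 0.76} [541.7 272.4  17. ]
{'extent': [199.9, 262.3, 6.2, 34.7], 'confidence': 0.65} [383.4  86.   17. ]
{'extent': [186.5, 165.7, 50.6, 51.8], 'confidence': 0.63} [511.6  96.7  17. ]
{'extent': [324.9, 188.0, 48.3, 51.5], 'confidence': 0.62} [524.7 -87.9  17. ]
```

View pics/w2.png

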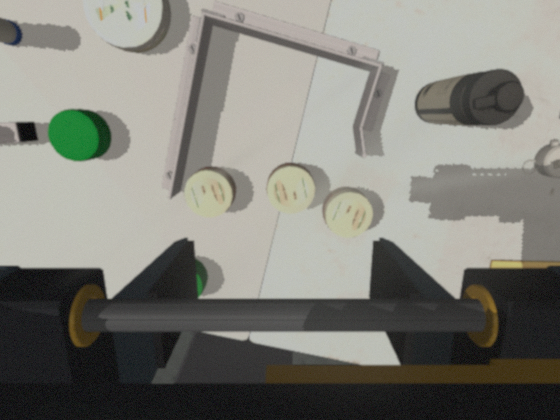

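```bash
python3 - <<'E'
import cv2
i=cv2.imread('pics/w2.png')[0:245,155:405]
cv2.imwrite('pics/w2c.png',cv2.resize(i,(600,588),interpolation=cv2.INTER_CUBIC))
E
```

```text
(no output)
```

View pics/w2c.png

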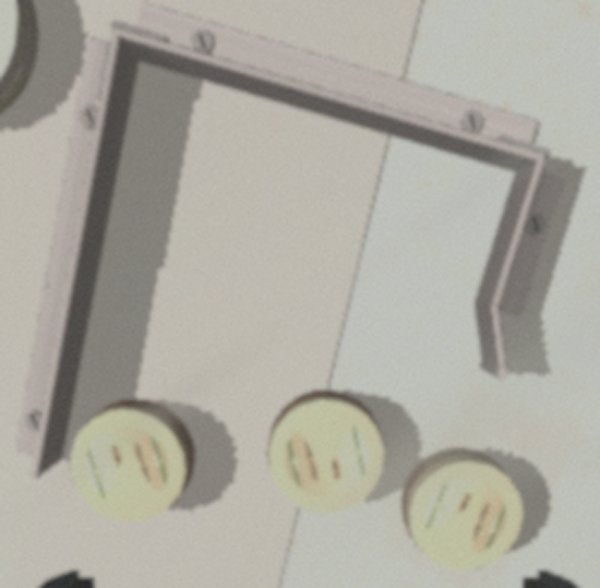

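```bash
python3 - <<'E'
from h import *
import pickle
from scipy.optimize import least_squares
p=pickle.load(open('w2.pkl','rb'))
f=lambda x,y,z:w(p,155+(x+.5)/2.4-.5,(y+.5)/2.4-.5,z)
M=np.array([[-180,99.5],[32,99.5],[32,-99.5],[-36,-99.5],[-67,-117]])
W=np.array([f(*c,46)[:2] for c in [(40,472),(121,43),(532,161),(493,305),(498,375)]])
def tf(t,m):
    c,s=np.cos(t[2]),np.sin(t[2]);return m@np.array([[c,s],[-s,c]])+t[:2]
r=least_squares(lambda t:(tf(t,M)-W).ravel(),[670,35,0],loss='soft_l1');t=r.x
print(t,np.degrees(t[2]));print((tf(t,M)-W).round(1).tolist())
np.save('fix.npy',t)
def inv(q):
    c,s=np.cos(t[2]),np.sin(t[2]);return (np.array(q)-t[:2])@np.array([[c,-s],[s,c]])
for c in [(130,461),(327,452),(464,513)]:
    q=f(*c,34)[:2];print('pot',q,inv(q).round(1))
print('bottle top', inv([672,-153]))
# board from w1? skip ; useful world targets
for m in [(-175,-165),(-175,-101.5),(-230,0),(-43.5,0)]: print(m,tf(t,np.array([m])).round(1))
E
```

```text
[ 6.74205400e+02  3.64285770e+01 -2.53273921e-02] -1.4511526714284362
[[-4.5, 0.5], [1.5, 1.0], [0.5, -1.9], [-0.5, 1.1], [0.2, -3.3]]
pot [514.8  97.7] [-160.9   57.2]
pot [543.8  -2.5] [-129.4  -42.2]
pot [528.6 -82.2] [-142.6 -122.3]
bottle top [   2.59252638 -189.42367426]
(-175, -165) [[ 495.1 -124.1]]
(-175, -101.5) [[496.7 -60.6]]
(-230, 0) [[444.3  42.3]]
(-43.5, 0) [[630.7  37.5]]
```

```bash
python3 -m handwheel '[{"jaw":-1,"translation":[-0.4,3,-0.5],"rot":[0,0,0.12]},{"jaw":-1,"translation":[-0.4,3,-0.5],"rot":[0,0,0.12]},{"jaw":-1,"translation":[-0.4,3,-0.5],"rot":[0,0,0.12]},{"jaw":-1,"translation":[-0.4,3,-0.5],"rot":[0,0,0.12]},{"jaw":-1,"translation":[-0.4,3,-0.5],"rot":[0,0,0.12]},{"jaw":-1,"translation":[-0.4,3,-0.5],"rot":[0,0,0.12]},{"jaw":-1,"translation":[-0.4,3,-0.5],"rot":[0,0,0.12]},{"jaw":-1,"translation":[-0.4,3,-0.5],"rot":[0,0,0.12]},{"jaw":-1,"translation":[-0.4,3,-0.5],"rot":[0,0,0.12]},{"jaw":-1,"translation":[-0.4,2.5,-0.5],"rot":[0,0,0.12]}]'
python3 - <<'E'
from h import *
from scipy.spatial.transform import Rotation as R
import pickle
p=shot('wrist','w3.png');pickle.dump(p,open('w3.pkl','wb'))
s=bot.state();print(s['tcp_pos'],s['time'],np.degrees(np.arctan2(*R.from_rotvec(s['tcp_rot']).as_matrix()[[1,0],0])))
for r in bot.look_for(p,'pusher_grip')[:2]:
  e=r['extent'];print(r, w(p,e[0]+e[2]/2,e[1]+e[3]/2,40))
E
```

```text
time: 3.9
tcp_pos: [512.9, 305.0, 253.7]
tcp_rot: [2.361, 2.072, 0.0]
ft_force: [0.5, 0.1, -0.5]
finger_gap: 91.1
[512.13225207 307.67283652 252.78394003] 3.95 83.1268424336064
{'extent': [225.6, 2.2, 83.6, 157.6], 'confidence': 0.9} [510.8 416.3  40. ]
```

View pics/w3.png

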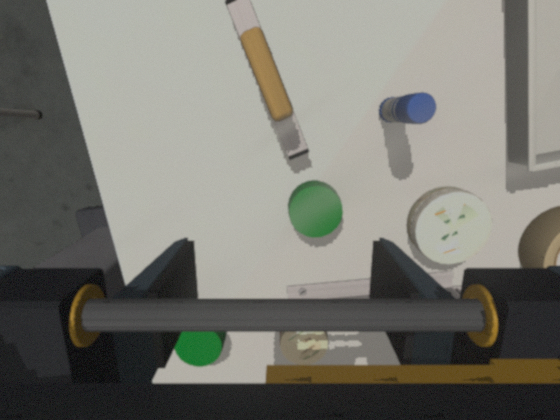

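```bash
python3 - <<'E'
from h import *
import pickle
def ana(f,z,roi,nm):
    p=pickle.load(open(f,'rb')) if f.endswith('pkl') else None
    h=cv2.cvtColor(np.asarray(p['frame']),cv2.COLOR_RGB2HSV)
    m=cv2.inRange(h,(8,90,60),(28,255,255));k=np.zeros_like(m);k[roi[1]:roi[3],roi[0]:roi[2]]=255;m&=k
    c=max(cv2.findContours(m,0,1)[0],key=cv2.contourArea);b=cv2.boxPoints(cv2.minAreaRect(c))
    W=np.array([w(p,*q,z) for q in b]);print(nm,b.round(1).tolist(),W.tolist(),W.mean(0))
    e=[(W[i]-W[i-1])[:2] for i in range(4)];L=max(e,key=np.linalg.norm);print([np.linalg.norm(x).round(1) for x in e],np.degrees(np.arctan2(L[1],L[0])))
ana('w3.pkl',80,(200,0,340,170),'handle')
p=pickle.load(open('w3.pkl','rb'));a=w(p,298,153,30);print(a)
E
```

```text
handle [[238.10000610351562, 34.099998474121094], [258.8999938964844, 25.600000381469727], [294.29998779296875, 112.4000015258789], [273.5, 120.80000305175781]] [[491.9, 454.5, 80.0], [511.1, 458.8, 80.0], [533.0, 382.2, 80.0], [512.8, 377.2, 80.0]] [512.2   418.175  80.   ]
[np.float64(80.1), np.float64(19.7), np.float64(79.7), np.float64(20.8)] 105.12960788626474
[533.5 339.2  30. ]
```

```bash
python3 -m handwheel '[{"jaw":-1,"translation":[0,2.8,-1],"rot":[0,0,0.096]},{"jaw":-1,"translation":[0,2.8,-1],"rot":[0,0,0.096]},{"jaw":-1,"translation":[0,2.8,-1],"rot":[0,0,0.096]},{"jaw":-1,"translation":[0,2.9,-1],"rot":[0,0,0.096]},{"jaw":-1,"translation":[0,0,-2.8],"rot":[0,0,0]},{"jaw":-1,"translation":[0,0,-2.8],"rot":[0,0,0]},{"jaw":-1,"translation":[0,0,-2.8],"rot":[0,0,0]},{"jaw":-1,"translation":[0,0,-2.8],"rot":[0,0,0]},{"jaw":-1,"translation":[0,0,-2.8],"rot":[0,0,0]},{"jaw":-1,"translation":[0,0,-2.8],"rot":[0,0,0]}]' 40
python3 -m handwheel '[{"jaw":-1,"translation":[0,0,0],"rot":[0,0,0]},{"jaw":0.5,"translation":[0,0,0],"rot":[0,0,0]},{"jaw":1,"translation":[0,0,0],"rot":[0,0,0]},{"jaw":1,"translation":[0,0,0],"rot":[0,0,0]},{"jaw":1,"translation":[0,0,0],"rot":[0,0,0]},{"jaw":1,"translation":[0,0,0],"rot":[0,0,0]},{"jaw":1,"translation":[0,0,0],"rot":[0,0,0]},{"jaw":1,"translation":[0,0,0],"rot":[0,0,0]},{"jaw":1,"translation":[0,0,0],"rot":[0,0,0]},{"jaw":1,"translation":[0,0,0],"rot":[0,0,0]}]' 40
```

```text
time: 4.83
tcp_pos: [513.7, 415.8, 44.9]
tcp_rot: [1.933, 2.477, 0.0]
ft_force: [0.3, 0.5, -0.6]
finger_gap: 91.4
time: 5.67
tcp_pos: [512.8, 417.2, 46.0]
tcp_rot: [-1.93, -2.479, -0.0]
ft_force: [-0.3, -0.1, 0.1]
finger_gap: 34.0
```

```bash
python3 -m handwheel '[{"jaw":1,"translation":[0,0,0],"rot":[0,0,0]},{"jaw":1,"translation":[0,0,0],"rot":[0,0,0]},{"jaw":1,"translation":[0,0,0],"rot":[0,0,0]},{"jaw":1,"translation":[0,0,0],"rot":[0,0,0]},{"jaw":1,"translation":[0,0,2],"rot":[0,0,0]},{"jaw":1,"translation":[0,0,2],"rot":[0,0,0]},{"jaw":1,"translation":[0,0,2],"rot":[0,0,0]},{"jaw":1,"translation":[0,0,2],"rot":[0,0,0]},{"jaw":1,"translation":[0,0,2],"rot":[0,0,0]},{"jaw":1,"translation":[0,0,2],"rot":[0,0,0]}]' 40
python3 - <<'E'
from h import *
p=shot('wrist','w4.png')
E
```

```text
time: 6.5
tcp_pos: [512.5, 416.9, 166.5]
tcp_rot: [-1.93, -2.479, 0.001]
ft_force: [0.9, 0.9, -2.8]
finger_gap: 22.0
```

View pics/w4.png

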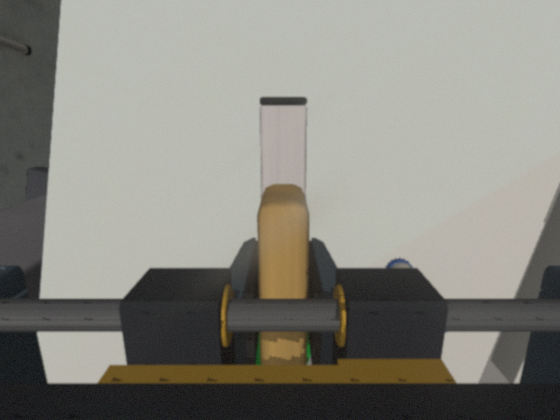

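```bash
python3 - <<'E'
from h import *
p=shot('wrist');s=bot.state()
a=w(p,284,104,150.5);print(a,s['tcp_pos'],np.linalg.norm((a-s['tcp_pos'])[:2]))
E
python3 -m handwheel '[{"jaw":1,"translation":[-0.1,-3.7,0],"rot":[0,0,0.085]},{"jaw":1,"translation":[-0.1,-3.8,0],"rot":[0,0,0.085]},{"jaw":1,"translation":[-0.1,-3.8,0],"rot":[0,0,0.085]},{"jaw":1,"translation":[-0.1,-3.8,0],"rot":[0,0,0.085]},{"jaw":1,"translation":[-0.1,-3.8,0],"rot":[0,0,0.085]},{"jaw":1,"translation":[-0.1,-3.8,0],"rot":[0,0,0.085]},{"jaw":1,"translation":[-0.1,-3.8,0],"rot":[0,0,0.085]},{"jaw":1,"translation":[-0.1,-3.8,0],"rot":[0,0,0.085]},{"jaw":1,"translation":[-0.1,-3.8,0],"rot":[0,0,0.085]},{"jaw":1,"translation":[-0.1,-3.8,0],"rot":[0,0,0.085]}]'
python3 -m handwheel '[{"jaw":1,"translation":[-0.1,-3.7,0],"rot":[0,0,0.086]},{"jaw":1,"translation":[-0.1,-3.7,0],"rot":[0,0,0.086]},{"jaw":1,"translation":[-0.1,-3.7,0],"rot":[0,0,0.086]},{"jaw":1,"translation":[0,-3.7,0],"rot":[0,0,0.086]},{"jaw":1,"translation":[0,-3.7,0],"rot":[0,0,0.086]},{"jaw":1,"translation":[0,0,-2.3],"rot":[0,0,0]},{"jaw":1,"translation":[0,0,-2.3],"rot":[0,0,0]},{"jaw":1,"translation":[0,0,-2.3],"rot":[0,0,0]},{"jaw":1,"translation":[0,0,-2.3],"rot":[0,0,0]},{"jaw":1,"translation":[0,0,-2.3],"rot":[0,0,0]}]'
```

```text
[493.7 498.1 150.5] [514.10332657 418.14859383 168.86913455] 82.51377511642185
time: 7.43
tcp_pos: [501.7, 36.4, 164.7]
tcp_rot: [-0.729, -3.055, 0.001]
ft_force: [0.9, -0.9, -2.4]
finger_gap: 21.6
time: 8.27
tcp_pos: [498.9, -146.7, 48.8]
tcp_rot: [-0.068, -3.14, -0.001]
ft_force: [-0.0, 0.7, -2.8]
finger_gap: 22.0
```

```bash
python3 -m handwheel '[{"jaw":1,"translation":[0,0,-0.2],"rot":[0,0,0.009]},{"jaw":1,"translation":[0,0,-0.2],"rot":[0,0,0.009]},{"jaw":1,"translation":[0,0.8,0],"rot":[0,0,0]},{"jaw":1,"translation":[0,0.8,0],"rot":[0,0,0]},{"jaw":1,"translation":[0,0.8,0],"rot":[0,0,0]},{"jaw":1,"translation":[0,0.5,0],"rot":[0,0,0]},{"jaw":1,"translation":[0,0.5,0],"rot":[0,0,0]},{"jaw":1,"translation":[0,0.5,0],"rot":[0,0,0]},{"jaw":1,"translation":[0,0.5,0],"rot":[0,0,0]},{"jaw":1,"translation":[0,0.5,0],"rot":[0,0,0]}]'
python3 -m handwheel '[{"jaw":1,"translation":[0,0.5,0],"rot":[0,0,0]},{"jaw":1,"translation":[0,0.5,0],"rot":[0,0,0]},{"jaw":1,"translation":[0,0.5,0],"rot":[0,0,0]},{"jaw":1,"translation":[0,0.5,0],"rot":[0,0,0]},{"jaw":1,"translation":[0,0.5,0],"rot":[0,0,0]},{"jaw":1,"translation":[0,0.5,0],"rot":[0,0,0]},{"jaw":1,"translation":[0,0.5,0],"rot":[0,0,0]},{"jaw":1,"translation":[0,0.4,0],"rot":[0,0,0]},{"jaw":1,"translation":[0,0,0],"rot":[0,0,0]},{"jaw":1,"translation":[0,0,0],"rot":[0,0,0]}]'
python3 - <<'E'
from h import *
i=[]
p=shot('top','t5.png')
a=cv2.imread('pics/t5.png')[130:250,190:340];cv2.imwrite('pics/t5c.png',cv2.resize(a,None,fx=5,fy=5,interpolation=cv2.INTER_CUBIC))
E
```

```text
time: 9.1
tcp_pos: [500.0, -97.3, 47.1]
tcp_rot: [0.039, 3.141, -0.0]
ft_force: [0.4, -1.0, -2.3]
finger_gap: 21.5
time: 9.93
tcp_pos: [499.8, -58.6, 46.9]
tcp_rot: [-0.038, -3.141, -0.0]
ft_force: [0.1, -0.2, -2.7]
finger_gap: 22.1
```

View pics/t5c.png

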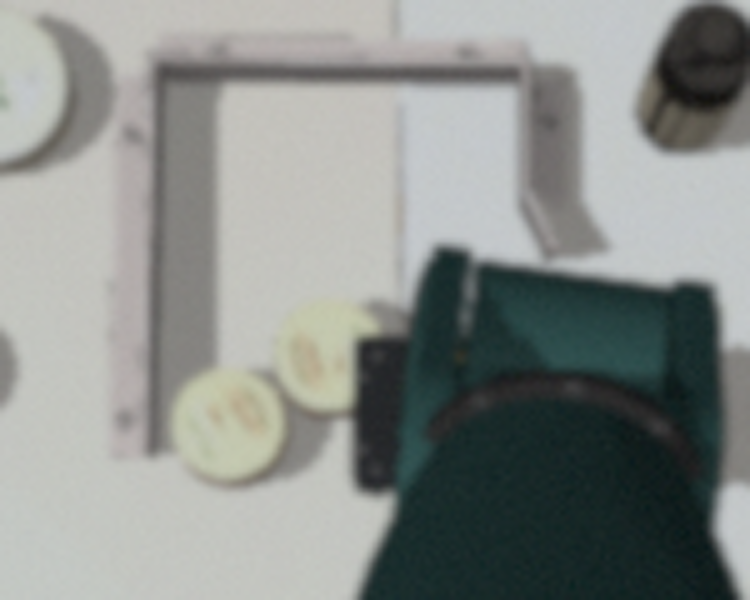

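```bash
python3 -m handwheel '[{"jaw":1,"translation":[0,0.3,0],"rot":[0,0,0]},{"jaw":1,"translation":[0,0.3,0],"rot":[0,0,0]},{"jaw":1,"translation":[0,-0.7,0],"rot":[0,0,0]},{"jaw":1,"translation":[0,-0.7,0],"rot":[0,0,0]},{"jaw":1,"translation":[0,-0.7,0],"rot":[0,0,0]},{"jaw":1,"translation":[0,0,1.6],"rot":[0,0,0]},{"jaw":1,"translation":[0,0,1.6],"rot":[0,0,0]},{"jaw":1,"translation":[0,0,1.6],"rot":[0,0,0]},{"jaw":1,"translation":[0,0,1.6],"rot":[0,0,0]},{"jaw":1,"translation":[0,0,1.6],"rot":[0,0,0]}]'
python3 -m handwheel '[{"jaw":1,"translation":[-0.5,1.16,0],"rot":[0,0,-0.121]},{"jaw":1,"translation":[-0.5,1.16,0],"rot":[0,0,-0.121]},{"jaw":1,"translation":[-0.5,1.16,0],"rot":[0,0,-0.121]},{"jaw":1,"translation":[-0.5,1.16,0],"rot":[0,0,-0.121]},{"jaw":1,"translation":[-0.5,1.16,0],"rot":[0,0,-0.121]},{"jaw":1,"translation":[-0.5,1.16,0],"rot":[0,0,-0.121]},{"jaw":1,"translation":[-0.5,1.16,0],"rot":[0,0,-0.121]},{"jaw":1,"translation":[-0.5,1.16,0],"rot":[0,0,-0.121]},{"jaw":1,"translation":[-0.5,1.16,0],"rot":[0,0,-0.121]},{"jaw":1,"translation":[-0.5,1.16,0],"rot":[0,0,-0.121]}]'
python3 -m handwheel '[{"jaw":1,"translation":[0,0,0],"rot":[0,0,-0.12]},{"jaw":1,"translation":[0,0,0],"rot":[0,0,-0.12]},{"jaw":1,"translation":[0,0,0],"rot":[0,0,-0.121]},{"jaw":1,"translation":[0,0,0],"rot":[0,0,0]},{"jaw":1,"translation":[0,0,0],"rot":[0,0,0]},{"jaw":1,"translation":[0,0,0],"rot":[0,0,0]},{"jaw":1,"translation":[0,0,0],"rot":[0,0,0]},{"jaw":1,"translation":[0,0,0],"rot":[0,0,0]},{"jaw":1,"translation":[0,0,0],"rot":[0,0,0]},{"jaw":1,"translation":[0,0,0],"rot":[0,0,0]}]'
python3 - <<'E'
from h import *
s=bot.state();print(s['tcp_pos'],s['tcp_rot'],s['qpos'])
t=np.load('fix.npy');c,q=np.cos(t[2]),np.sin(t[2])
p=shot('top','t6.png')
for r in bot.look_for(p,'pot_1')[:6]:
  e=r['extent'];X=w(p,e[0]+e[2]/2,e[1]+e[3]/2,20)[:2]
  print(r,X,((X-t[:2])@np.array([[c,-q],[q,c]])).round(1))
a=cv2.imread('pics/t6.png')[130:250,190:340];cv2.imwrite('pics/t6c.png',cv2.resize(a,None,fx=5,fy=5,interpolation=cv2.INTER_CUBIC))
E
```

```text
time: 10.82
tcp_pos: [499.7, -74.6, 127.7]
tcp_rot: [-0.04, -3.141, -0.0]
ft_force: [-0.6, -0.7, -3.5]
finger_gap: 21.8
time: 11.65
tcp_pos: [449.7, 42.0, 127.0]
tcp_rot: [1.827, 2.556, 0.0]
ft_force: [-0.0, -0.1, -2.1]
finger_gap: 21.8
time: 12.48
tcp_pos: [449.8, 42.2, 126.9]
tcp_rot: [-2.248, -2.194, 0.0]
ft_force: [-0.4, -0.0, -2.6]
finger_gap: 22.0
[449.83823545  42.16299053 126.91736855] [-2.24815143e+00 -2.19437564e+00  8.67510907e-05] [ 4.18753809e-02  1.24640516e-01  2.26397086e+00 -3.05453961e-05
  7.53036734e-01  6.61060376e-02]
{'extent': [159.7, 193.2, 25.9, 24.7], 'confidence': 0.93} [543.  268.8] [-137.  229.]
{'extent': [274.1, 199.4, 12.9, 6.8], 'confidence': 0.42} [544.7 -24.6] [-127.9  -64.3]
```

View pics/t6c.png

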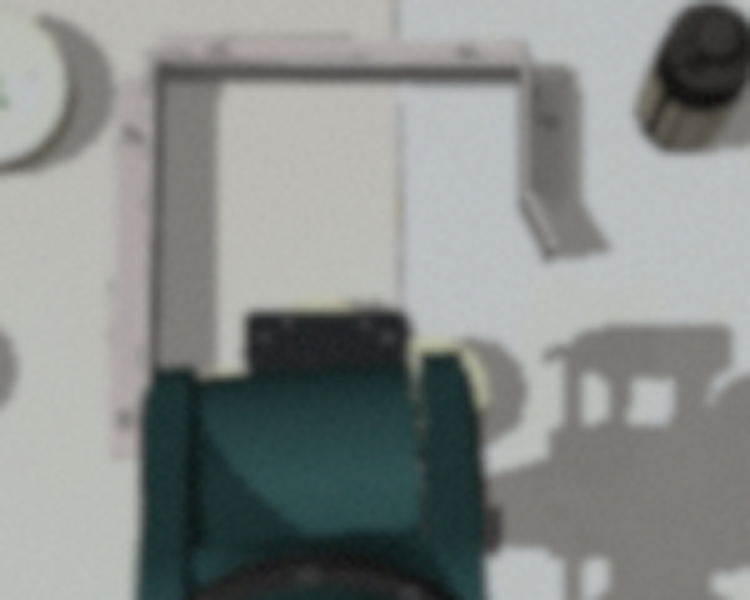

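```bash
python3 -m handwheel '[{"jaw":1,"translation":[0,0,-2],"rot":[0,0,0]},{"jaw":1,"translation":[0,0,-2],"rot":[0,0,0]},{"jaw":1,"translation":[0,0,-2],"rot":[0,0,0]},{"jaw":1,"translation":[0,0,-2],"rot":[0,0,0]},{"jaw":1,"translation":[0.6,0,0],"rot":[0,0,0]},{"jaw":1,"translation":[0.6,0,0],"rot":[0,0,0]},{"jaw":1,"translation":[0.6,-0.1,0],"rot":[0,0,0]},{"jaw":1,"translation":[0.6,0,0],"rot":[0,0,0]},{"jaw":1,"translation":[0.6,0,0],"rot":[0,0,0]},{"jaw":1,"translation":[0.6,0,0],"rot":[0,0,0]}]'
python3 -m handwheel '[{"jaw":1,"translation":[0.6,0,0],"rot":[0,0,0]},{"jaw":1,"translation":[0.6,-0.1,0],"rot":[0,0,0]},{"jaw":1,"translation":[0.6,0,0],"rot":[0,0,0]},{"jaw":1,"translation":[0.6,0,0],"rot":[0,0,0]},{"jaw":1,"translation":[0.6,0,0],"rot":[0,0,0]},{"jaw":1,"translation":[0.6,0,0],"rot":[0,0,0]},{"jaw":1,"translation":[0.6,-0.1,0],"rot":[0,0,0]},{"jaw":1,"translation":[0.6,0,0],"rot":[0,0,0]},{"jaw":1,"translation":[0.6,0,0],"rot":[0,0,0]},{"jaw":1,"translation":[0.6,0,0],"rot":[0,0,0]}]'
python3 - <<'E'
from h import *
p=shot('top','t7.png')
a=cv2.imread('pics/t7.png')[130:250,190:340];cv2.imwrite('pics/t7c.png',cv2.resize(a,None,fx=5,fy=5,interpolation=cv2.INTER_CUBIC))
E
```

```text
time: 13.42
tcp_pos: [486.7, 41.2, 47.3]
tcp_rot: [2.249, 2.193, 0.001]
ft_force: [-1.4, 0.1, -2.6]
finger_gap: 22.0
time: 14.25
tcp_pos: [546.4, 39.2, 46.9]
tcp_rot: [-2.249, -2.193, 0.0]
ft_force: [-0.7, 1.3, -3.0]
finger_gap: 21.7
```

View pics/t7c.png

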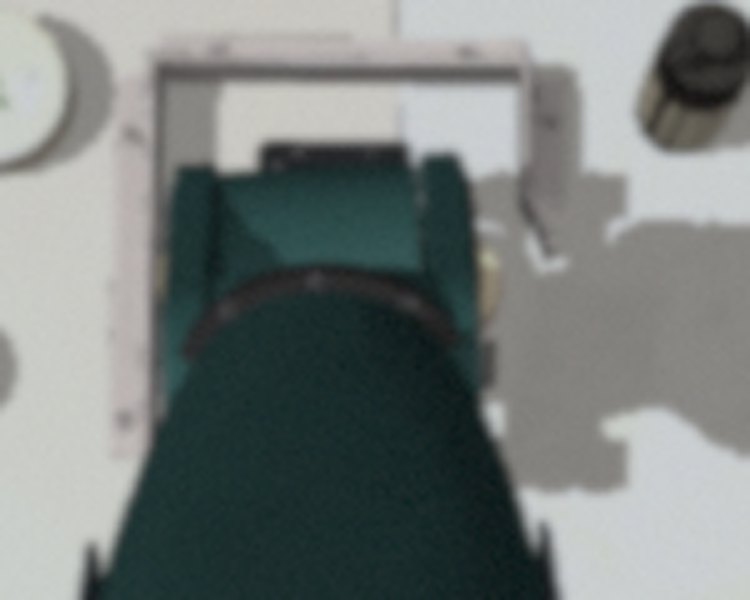

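```bash
python3 -m handwheel '[{"jaw":1,"translation":[0.6,0,0],"rot":[0,0,0]},{"jaw":1,"translation":[0.6,0,0],"rot":[0,0,0]},{"jaw":1,"translation":[0.6,0,0],"rot":[0,0,0]},{"jaw":1,"translation":[0.6,-0.1,0],"rot":[0,0,0]},{"jaw":1,"translation":[0.6,0,0],"rot":[0,0,0]},{"jaw":1,"translation":[0.6,0,0],"rot":[0,0,0]},{"jaw":1,"translation":[0.6,0,0],"rot":[0,0,0]},{"jaw":1,"translation":[0.6,0,0],"rot":[0,0,0]},{"jaw":1,"translation":[0.6,-0.1,0],"rot":[0,0,0]},{"jaw":1,"translation":[0.6,0,0],"rot":[0,0,0]}]'
python3 -m handwheel '[{"jaw":1,"translation":[0.4,0,0],"rot":[0,0,0]},{"jaw":1,"translation":[0.4,0,0],"rot":[0,0,0]},{"jaw":1,"translation":[0.4,0,0],"rot":[0,0,0]},{"jaw":1,"translation":[0.2,0,0],"rot":[0,0,0]},{"jaw":1,"translation":[0.2,0,0],"rot":[0,0,0]},{"jaw":1,"translation":[0.2,0,0],"rot":[0,0,0]},{"jaw":1,"translation":[0.2,0,0],"rot":[0,0,0]},{"jaw":1,"translation":[0,0,0],"rot":[0,0,0]},{"jaw":1,"translation":[0,0,0],"rot":[0,0,0]},{"jaw":1,"translation":[0,0,0],"rot":[0,0,0]}]'
```

```text
time: 15.13
tcp_pos: [606.4, 37.1, 46.9]
tcp_rot: [-2.249, -2.193, 0.0]
ft_force: [-0.2, 0.3, -2.5]
finger_gap: 21.5
time: 15.97
tcp_pos: [625.9, 37.2, 47.0]
tcp_rot: [2.249, 2.193, 0.0]
ft_force: [-0.5, -0.9, -2.5]
finger_gap: 21.8
```

```bash
python3 -m handwheel '[{"jaw":1,"translation":[0.1,0,0],"rot":[0,0,0]},{"jaw":1,"translation":[0,0,0],"rot":[0,0,0]},{"jaw":1,"translation":[0.1,0,0],"rot":[0,0,0]},{"jaw":1,"translation":[0,0,0],"rot":[0,0,0]},{"jaw":1,"translation":[0.1,0,0],"rot":[0,0,0]},{"jaw":1,"translation":[0,0,0],"rot":[0,0,0]},{"jaw":1,"translation":[0.1,0,0],"rot":[0,0,0]},{"jaw":1,"translation":[0,0,0],"rot":[0,0,0]},{"jaw":1,"translation":[0.05,0,0],"rot":[0,0,0]},{"jaw":1,"translation":[0,0,0],"rot":[0,0,0]}]'
```

```text
time: 16.8
tcp_pos: [630.4, 37.2, 46.9]
tcp_rot: [2.249, 2.193, 0.0]
ft_force: [-0.9, -0.3, -2.5]
finger_gap: 21.8
```

```bash
python3 -m handwheel '[{"jaw":1,"translation":[0.05,0,0],"rot":[0,0,0]},{"jaw":1,"translation":[0,0,0],"rot":[0,0,0]},{"jaw":1,"translation":[0.05,0,0],"rot":[0,0,0]},{"jaw":1,"translation":[0,0,0],"rot":[0,0,0]},{"jaw":1,"translation":[0.05,0,0],"rot":[0,0,0]},{"jaw":1,"translation":[0,0,0],"rot":[0,0,0]},{"jaw":1,"translation":[0.05,0,0],"rot":[0,0,0]},{"jaw":1,"translation":[0,0,0],"rot":[0,0,0]},{"jaw":1,"translation":[0,0,0],"rot":[0,0,0]},{"jaw":1,"translation":[0,0,0],"rot":[0,0,0]}]'
```

```text
time: 17.63
tcp_pos: [632.5, 37.2, 47.0]
tcp_rot: [2.249, 2.193, 0.0]
ft_force: [-0.3, 0.5, -2.7]
finger_gap: 22.0
```

```bash
python3 -m handwheel '[{"jaw":1,"translation":[0.05,0,0],"rot":[0,0,0]},{"jaw":1,"translation":[0,0,0],"rot":[0,0,0]},{"jaw":1,"translation":[0.05,0,0],"rot":[0,0,0]},{"jaw":1,"translation":[0,0,0],"rot":[0,0,0]},{"jaw":1,"translation":[0.05,0,0],"rot":[0,0,0]},{"jaw":1,"translation":[0,0,0],"rot":[0,0,0]},{"jaw":1,"translation":[0,0,0],"rot":[0,0,0]},{"jaw":1,"translation":[0,0,0],"rot":[0,0,0]},{"jaw":1,"translation":[0,0,0],"rot":[0,0,0]},{"jaw":1,"translation":[0,0,0],"rot":[0,0,0]}]'
```

```text
time: 18.47
tcp_pos: [632.8, 37.2, 46.5]
tcp_rot: [-2.248, -2.192, 0.002]
ft_force: [-7.3, 0.7, 0.2]
finger_gap: 21.8
```

```bash
python3 -m handwheel '[{"jaw":1,"translation":[0.05,0,0],"rot":[0,0,0]},{"jaw":1,"translation":[0,0,0],"rot":[0,0,0]},{"jaw":1,"translation":[0.05,0,0],"rot":[0,0,0]},{"jaw":1,"translation":[0,0,0],"rot":[0,0,0]},{"jaw":1,"translation":[0,0,0],"rot":[0,0,0]},{"jaw":1,"translation":[0,0,0],"rot":[0,0,0]},{"jaw":1,"translation":[0,0,0],"rot":[0,0,0]},{"jaw":1,"translation":[0,0,0],"rot":[0,0,0]},{"jaw":1,"translation":[0,0,0],"rot":[0,0,0]},{"jaw":1,"translation":[0,0,0],"rot":[0,0,0]}]'
```

```text
time: 19.3
tcp_pos: [633.0, 37.2, 46.3]
tcp_rot: [-2.247, -2.191, 0.005]
ft_force: [-10.0, 0.1, 0.8]
finger_gap: 22.0
```

```bash
python3 -m handwheel '[{"jaw":1,"translation":[-0.3,0,0],"rot":[0,0,0]},{"jaw":1,"translation":[-0.5,0,0],"rot":[0,0,0]},{"jaw":1,"translation":[-1.5,0,0],"rot":[0,0,0]},{"jaw":1,"translation":[-2,0.1,0],"rot":[0,0,0]},{"jaw":1,"translation":[-2.2,0.1,0],"rot":[0,0,0]},{"jaw":1,"translation":[-2.2,0.1,0],"rot":[0,0,0]},{"jaw":1,"translation":[-2.2,0,0],"rot":[0,0,0]},{"jaw":1,"translation":[-1.5,0,0],"rot":[0,0,0]},{"jaw":1,"translation":[-0.6,0,0],"rot":[0,0,0]},{"jaw":1,"translation":[0,0,-0.1],"rot":[0,0,0]}]'
python3 -m handwheel '[{"jaw":1,"translation":[0,0,-0.05],"rot":[0,0,0]},{"jaw":1,"translation":[0,0,0],"rot":[0,0,0]},{"jaw":-1,"translation":[0,0,0],"rot":[0,0,0]},{"jaw":-1,"translation":[0,0,0],"rot":[0,0,0]},{"jaw":-1,"translation":[0,0,0],"rot":[0,0,0]},{"jaw":-1,"translation":[0,0,0],"rot":[0,0,0]},{"jaw":-1,"translation":[0,0,0],"rot":[0,0,0]},{"jaw":-1,"translation":[0,0,0],"rot":[0,0,0]},{"jaw":-1,"translation":[0,0,0],"rot":[0,0,0]},{"jaw":-1,"translation":[0,0,0],"rot":[0,0,0]}]'
```

```text
time: 20.13
tcp_pos: [504.3, 40.2, 46.2]
tcp_rot: [2.248, 2.193, 0.001]
ft_force: [1.1, -0.7, -3.6]
finger_gap: 22.1
time: 20.97
tcp_pos: [504.9, 40.2, 45.4]
tcp_rot: [2.249, 2.194, 0.0]
ft_force: [-0.5, -0.3, 0.4]
finger_gap: 72.3
```

```bash
python3 -m handwheel '[{"jaw":-1,"translation":[0,0,3.5],"rot":[0,0,0]},{"jaw":-1,"translation":[0,0,3.5],"rot":[0,0,0]},{"jaw":-1,"translation":[0,0,3.5],"rot":[0,0,0]},{"jaw":-1,"translation":[0,0,3.5],"rot":[0,0,0]},{"jaw":-1,"translation":[0,-3.6,1],"rot":[0,0,-0.11]},{"jaw":-1,"translation":[0,-3.6,1],"rot":[0,0,-0.11]},{"jaw":-1,"translation":[0,-3.6,0],"rot":[0,0,-0.11]},{"jaw":-1,"translation":[0,-3.6,0],"rot":[0,0,-0.11]},{"jaw":-1,"translation":[0,-3.6,0],"rot":[0,0,-0.11]},{"jaw":-1,"translation":[0,-3.6,0],"rot":[0,0,-0.11]}]'
python3 -m handwheel '[{"jaw":-1,"translation":[-1.2,-3.7,0],"rot":[0,0,-0.11]},{"jaw":-1,"translation":[-1.2,-3.7,0],"rot":[0,0,-0.11]},{"jaw":-1,"translation":[-1.2,-3.7,0],"rot":[0,0,-0.11]},{"jaw":-1,"translation":[-1.2,-3.7,0],"rot":[0,0,-0.11]},{"jaw":-1,"translation":[-1.2,-3.7,0],"rot":[0,0,-0.11]},{"jaw":-1,"translation":[-1.2,-3.7,0],"rot":[0,0,-0.11]},{"jaw":-1,"translation":[0,0,0],"rot":[0,0,0]},{"jaw":-1,"translation":[0,0,0],"rot":[0,0,0]},{"jaw":-1,"translation":[0,0,0],"rot":[0,0,0]},{"jaw":-1,"translation":[0,0,0],"rot":[0,0,0]}]'
python3 - <<'E'
from h import *
import pickle
p=shot('wrist','w8.png');pickle.dump(p,open('w8.pkl','wb'))
s=bot.state();print(s['tcp_pos'],s['tcp_rot'],np.degrees(2*np.arctan2(s['tcp_rot'][1],s['tcp_rot'][0])))
h=cv2.cvtColor(np.asarray(p['frame']),cv2.COLOR_RGB2HSV)
m=cv2.inRange(h,(8,70,60),(32,255,255));m[240:]=0
c=max(cv2.findContours(m,0,1)[0],key=cv2.contourArea);b=cv2.boxPoints(cv2.minAreaRect(c))
W=np.array([w(p,*q,6) for q in b]);print(b.tolist(),W.tolist(),W.mean(0))
e=[(W[i]-W[i-1])[:2] for i in range(4)];L=max(e,key=np.linalg.norm);print([np.linalg.norm(x).round(1) for x in e],np.degrees(np.arctan2(L[1],L[0])))
cv2.drawContours(m,[b.astype(int)],0,128,1);im=cv2.imread('pics/w8.png');im[m==128]=(0,0,255);cv2.imwrite('pics/w8a.png',im)
t=shot('top','t8.png')
a=cv2.imread('pics/t8.png')[130:250,190:340];cv2.imwrite('pics/t8c.png',np.vstack([cv2.resize(a,None,fx=3.3,fy=3.3,interpolation=cv2.INTER_CUBIC)[:,:450],cv2.resize(im[:240,100:550],(450,240))[:200]]))
E
```

```text
time: 21.8
tcp_pos: [504.5, -177.6, 205.7]
tcp_rot: [2.842, 1.339, 0.0]
ft_force: [1.0, -1.4, 0.3]
finger_gap: 90.8
time: 22.63
tcp_pos: [433.0, -396.8, 205.3]
tcp_rot: [-3.121, -0.357, 0.0]
ft_force: [0.3, -0.1, -0.3]
finger_gap: 91.5
[ 433.19801897 -396.71957734  205.38909734] [-3.12099245e+00 -3.57049417e-01  1.49162278e-04] -346.94718370058246
[[211.97247314453125, 156.83448791503906], [213.08477783203125, 102.88835144042969], [398.02679443359375, 106.70158386230469], [396.91448974609375, 160.64772033691406]] [[450.5, -317.5, 6.0], [503.4, -309.4, 6.0], [541.7, -489.9, 6.0], [490.2, -505.6, 6.0]] [ 496.45 -405.6     6.  ]
[np.float64(192.2), np.float64(53.5), np.float64(184.5), np.float64(53.8)] 101.91782244385895
```

View pics/t8c.png

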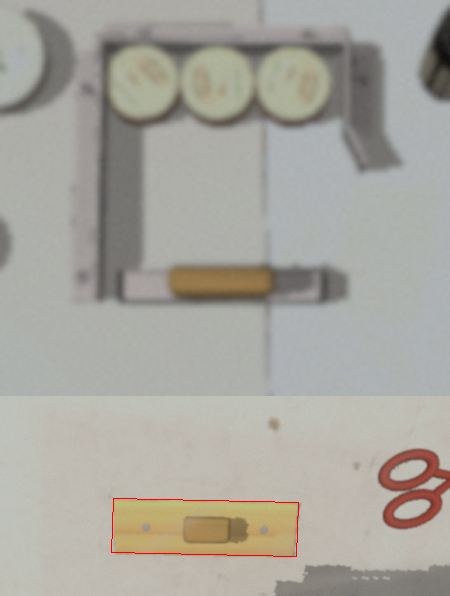

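```bash
python3 - <<'E'
from h import *
import pickle
p=pickle.load(open('w8.pkl','rb'))
for z in (38,6): print(w(p,306,133.5,z))
# visible board corners clicked: left edge ends, right edge ends
for q in [(212,103),(212,156),(398,107),(396,160)]: print(w(p,*q,6))
print(px(p,[496.5,-405.6,38]))
from collections import Counter
im=cv2.imread('pics/w8.png')[95:170,200:410];cv2.imwrite('pics/w8z.png',cv2.resize(im,None,fx=3.8,fy=3.8,interpolation=cv2.INTER_CUBIC))
E
```

```text
[ 496.6 -404.4   38. ]
[ 495.5 -406.7    6. ]
[ 503.  -308.3    6. ]
[ 451.4 -317.4    6. ]
[ 541.4 -490.     6. ]
[ 490.7 -504.4    6. ]
[307.2 133.9]
```

View pics/w8z.png

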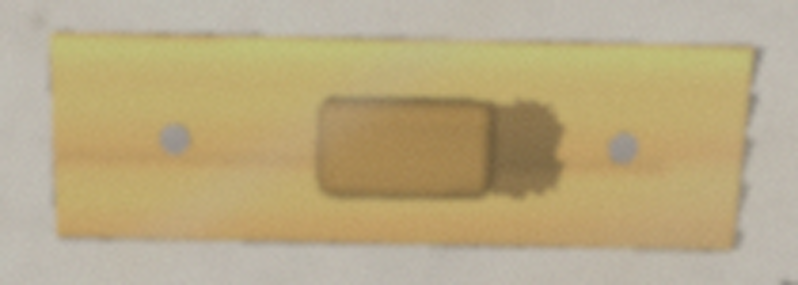

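```bash
python3 - <<'E'
from h import *
import pickle
p=pickle.load(open('w8.pkl','rb'))
g=lambda x,y,z:w(p,200+(x+.5)/3.8-.5,95+(y+.5)/3.8-.5,z)
C=np.array([g(*c,6) for c in [(52,33),(752,45),(734,249),(58,238)]]);print(C.tolist(),C.mean(0))
a,b=g(174,139,6),g(623,149,6);d=(a-b);print(a,b,(a+b)/2,np.degrees(np.arctan2(d[1],d[0]))-90)
for i,j in ((0,1),(3,2)):d=C[i]-C[j];print(np.linalg.norm(d),np.degrees(np.arctan2(d[1],d[0]))-90)
print('block',g(404,147,38))
E
```

```text
[[503.0, -309.7, 6.0], [541.8, -489.3, 6.0], [489.8, -501.2, 6.0], [450.8, -320.6, 6.0]] [ 496.35 -405.2     6.  ]
[ 483.8 -346.2    6. ] [ 508.5 -464.     6. ] [ 496.15 -405.1     6.  ] 11.842076115327771
183.743299197549 12.190583895772633
184.7629833056394 12.185723309627988
block [ 496.8 -404.3   38. ]
```

```bash
python3 -m handwheel '[{"jaw":-1,"translation":[2.1,-0.3,-1.5],"rot":[0,0,-0.017]},{"jaw":-1,"translation":[2.1,-0.3,-1.5],"rot":[0,0,0]},{"jaw":-1,"translation":[2.1,-0.2,-1.5],"rot":[0,0,0]},{"jaw":-1,"translation":[0,0,-3.5],"rot":[0,0,0]},{"jaw":-1,"translation":[0,0,-3.5],"rot":[0,0,0]},{"jaw":-1,"translation":[0,0,-3.5],"rot":[0,0,0]},{"jaw":-1,"translation":[0,0,-2.5],"rot":[0,0,0]},{"jaw":-1,"translation":[0,0,-2],"rot":[0,0,0]},{"jaw":-1,"translation":[0,0,0],"rot":[0,0,0]},{"jaw":-1,"translation":[0,0,0],"rot":[0,0,0]}]' 25
python3 -m handwheel '[{"jaw":1,"translation":[0,0,0],"rot":[0,0,0]},{"jaw":1,"translation":[0,0,0],"rot":[0,0,0]},{"jaw":1,"translation":[0,0,0],"rot":[0,0,0]},{"jaw":1,"translation":[0,0,0],"rot":[0,0,0]},{"jaw":1,"translation":[0,0,0],"rot":[0,0,0]},{"jaw":1,"translation":[0,0,0],"rot":[0,0,0]},{"jaw":1,"translation":[0,0,0],"rot":[0,0,0]},{"jaw":1,"translation":[0,0,0],"rot":[0,0,0]},{"jaw":1,"translation":[0,0,0],"rot":[0,0,0]},{"jaw":1,"translation":[0,0,0],"rot":[0,0,0]}]' 25
```

```text
time: 23.57
tcp_pos: [496.1, -404.8, 9.7]
tcp_rot: [-3.123, -0.33, 0.001]
ft_force: [0.1, 0.1, 0.4]
finger_gap: 91.3
time: 24.4
tcp_pos: [495.8, -405.8, 10.5]
tcp_rot: [-3.124, -0.327, 0.0]
ft_force: [-0.7, 1.1, 2.3]
finger_gap: 44.0
```

```bash
python3 -m handwheel '[{"jaw":1,"translation":[0,0,3],"rot":[0,0,0]},{"jaw":1,"translation":[0,0,3],"rot":[0,0,0]},{"jaw":1,"translation":[0,0,3],"rot":[0,0,0]},{"jaw":1,"translation":[0,0,3],"rot":[0,0,0]},{"jaw":1,"translation":[0,4,0],"rot":[0,0,-0.03]},{"jaw":1,"translation":[0,4,0],"rot":[0,0,-0.03]},{"jaw":1,"translation":[0,4,0],"rot":[0,0,-0.03]},{"jaw":1,"translation":[0,4,0],"rot":[0,0,-0.03]},{"jaw":1,"translation":[0,4,0],"rot":[0,0,-0.03]},{"jaw":1,"translation":[0,4,0],"rot":[0,0,-0.03]}]'
python3 -m handwheel '[{"jaw":1,"translation":[0,4,0],"rot":[0,0,-0.018]},{"jaw":1,"translation":[0,4,0],"rot":[0,0,-0.018]},{"jaw":1,"translation":[0,4,0],"rot":[0,0,-0.018]},{"jaw":1,"translation":[0,4,0],"rot":[0,0,0]},{"jaw":1,"translation":[0,4,0],"rot":[0,0,0]},{"jaw":1,"translation":[3.5,0,0],"rot":[0,0,0]},{"jaw":1,"translation":[3.5,0,0],"rot":[0,0,0]},{"jaw":1,"translation":[3.5,0,0],"rot":[0,0,0]},{"jaw":1,"translation":[3.5,0,0],"rot":[0,0,0]},{"jaw":1,"translation":[3.6,0,0],"rot":[0,0,0]}]'
python3 - <<'E'
from h import *
p=shot('wrist','w9.png');s=bot.state();print(s['tcp_pos'],s['tcp_rot'],s['finger_gap'],s['ft_force'])
t=np.load('fix.npy');c,q=np.cos(t[2]),np.sin(t[2])
im=cv2.imread('pics/w9.png')
# predicted fixture inner top edge overlay + board outline prediction
M=np.array([[-180,99.5],[32,99.5],[32,-99.5],[-36,-99.5],[-67,-117]])
P=[px(p,[*(t[:2]+[c*x-q*y,q*x+c*y]),46]) for x,y in M];print(P)
cv2.polylines(im,[np.int32(P)],False,(0,0,255),1)
cv2.imwrite('pics/w9a.png',cv2.resize(im[:300],(800,428)))
E
```

```text
time: 25.23
tcp_pos: [495.3, -164.1, 130.4]
tcp_rot: [3.141, 0.042, 0.0]
ft_force: [1.5, 0.3, -0.9]
finger_gap: 43.7
time: 26.07
tcp_pos: [673.2, 34.4, 130.1]
tcp_rot: [3.141, -0.039, -0.001]
ft_force: [0.1, -0.7, -0.7]
finger_gap: 44.1
[679.18152994  34.18083758 131.04818069] [-3.14124486  0.03965861 -0.00682856] 44.08138904760483 [-3.05221219 -1.64332754  1.3294167 ]
[array([167.9, 413.7]), array([142.3, 177.7]), array([416.3, 178. ]), array([407.1, 264.5]), array([425.1, 300.2])]
```

View pics/w9a.png

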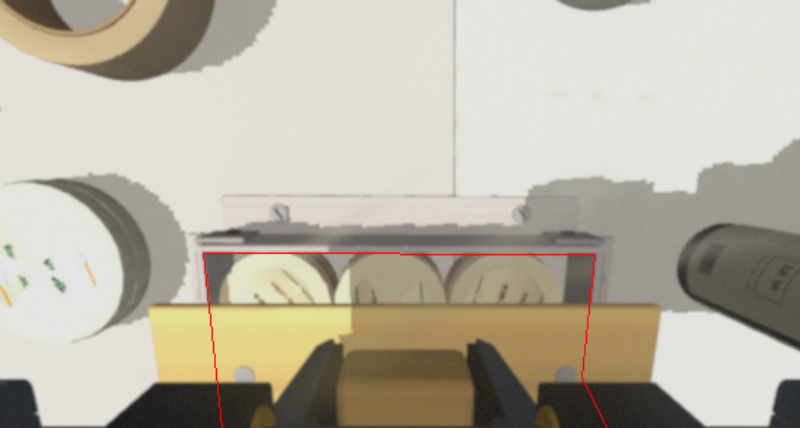

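```bash
python3 -m handwheel '[{"jaw":1,"translation":[0.15,0.1,0],"rot":[0,0,0]},{"jaw":1,"translation":[0,0,0],"rot":[0,0,0]},{"jaw":1,"translation":[0,0,-1.5],"rot":[0,0,0]},{"jaw":1,"translation":[0,0,-1.5],"rot":[0,0,0]},{"jaw":1,"translation":[0,0,-1.5],"rot":[0,0,0]},{"jaw":1,"translation":[0,0,-1.2],"rot":[0,0,0]},{"jaw":1,"translation":[0,0,-1],"rot":[0,0,0]},{"jaw":1,"translation":[0,0,-0.8],"rot":[0,0,0]},{"jaw":1,"translation":[0,0,-0.5],"rot":[0,0,0]},{"jaw":1,"translation":[0,0,0],"rot":[0,0,0]}]'
python3 -m handwheel '[{"jaw":1,"translation":[0,0,-0.2],"rot":[0,0,0]},{"jaw":1,"translation":[0,0,-0.1],"rot":[0,0,0]},{"jaw":1,"translation":[0,0,-0.1],"rot":[0,0,0]},{"jaw":1,"translation":[0,0,-0.05],"rot":[0,0,0]},{"jaw":1,"translation":[0,0,0],"rot":[0,0,0]},{"jaw":1,"translation":[0,0,0],"rot":[0,0,0]},{"jaw":1,"translation":[0,0,0],"rot":[0,0,0]},{"jaw":1,"translation":[0,0,0],"rot":[0,0,0]},{"jaw":1,"translation":[0,0,0],"rot":[0,0,0]},{"jaw":1,"translation":[0,0,0],"rot":[0,0,0]}]'
```

```text
time: 26.95
tcp_pos: [672.8, 35.2, 49.2]
tcp_rot: [3.141, -0.04, -0.002]
ft_force: [-1.1, -0.2, -1.5]
finger_gap: 43.8
time: 27.78
tcp_pos: [673.4, 35.2, 46.0]
tcp_rot: [-3.141, 0.04, -0.0]
ft_force: [0.6, -0.7, -1.5]
finger_gap: 44.1
```

```bash
python3 -m handwheel '[{"jaw":1,"translation":[0.1,0.05,-0.1],"rot":[0,0,0]},{"jaw":1,"translation":[0,0,0],"rot":[0,0,0]},{"jaw":1,"translation":[0,0,-0.05],"rot":[0,0,0]},{"jaw":1,"translation":[0,0,0],"rot":[0,0,0]},{"jaw":1,"translation":[0,0,-0.05],"rot":[0,0,0]},{"jaw":1,"translation":[0,0,0],"rot":[0,0,0]},{"jaw":1,"translation":[0,0,0],"rot":[0,0,0]},{"jaw":1,"translation":[0,0,0],"rot":[0,0,0]},{"jaw":1,"translation":[0,0,0],"rot":[0,0,0]},{"jaw":1,"translation":[0,0,0],"rot":[0,0,0]}]'
```

```text
time: 28.62
tcp_pos: [674.5, 35.8, 44.8]
tcp_rot: [-3.141, 0.04, -0.0]
ft_force: [-5.4, 0.5, 12.0]
finger_gap: 43.6
```

```bash
python3 -m handwheel '[{"jaw":1,"translation":[0,0,0.08],"rot":[0,0,0]},{"jaw":1,"translation":[0,0,0],"rot":[0,0,0]},{"jaw":1,"translation":[0,0,0],"rot":[0,0,0]},{"jaw":-1,"translation":[0,0,0],"rot":[0,0,0]},{"jaw":-1,"translation":[0,0,0],"rot":[0,0,0]},{"jaw":-1,"translation":[0,0,0],"rot":[0,0,0]},{"jaw":-1,"translation":[0,0,0],"rot":[0,0,0]},{"jaw":-1,"translation":[0,0,0],"rot":[0,0,0]},{"jaw":-1,"translation":[0,0,0],"rot":[0,0,0]},{"jaw":-1,"translation":[0,0,0],"rot":[0,0,0]}]'
python3 -m handwheel '[{"jaw":-1,"translation":[0,0,1],"rot":[0,0,0]},{"jaw":-1,"translation":[0,0,2],"rot":[0,0,0]},{"jaw":-1,"translation":[0,0,3],"rot":[0,0,0]},{"jaw":-1,"translation":[0,0,3],"rot":[0,0,0]},{"jaw":-1,"translation":[0,0,3],"rot":[0,0,0]},{"jaw":-1,"translation":[-2,0,2],"rot":[0,0,0]},{"jaw":-1,"translation":[-3,0,0],"rot":[0,0,0]},{"jaw":-1,"translation":[-3,0,0],"rot":[0,0,0]},{"jaw":-1,"translation":[-2.5,0,0],"rot":[0,0,0]},{"jaw":-1,"translation":[0,0,0],"rot":[0,0,0]}]'
python3 - <<'E'
from h import *
p=shot('wrist','w10.png');s=bot.state();print(s['tcp_pos'],s['finger_gap'],s['ft_force'])
im=cv2.imread('pics/w10.png')
cv2.imwrite('pics/w10a.png',cv2.resize(im[:250,100:460],(800,556),interpolation=cv2.INTER_CUBIC))
import pickle;pickle.dump(p,open('w10.pkl','wb'))
E
```

```text
time: 29.45
tcp_pos: [674.4, 35.7, 44.7]
tcp_rot: [3.141, -0.039, 0.0]
ft_force: [-0.4, -0.8, 0.0]
finger_gap: 87.6
time: 30.28
tcp_pos: [565.3, 35.7, 185.1]
tcp_rot: [3.141, -0.039, -0.003]
ft_force: [0.5, -0.9, -0.2]
finger_gap: 90.8
[567.64469691  35.72824397 185.56328134] 90.98932029604846 [0.62137738 0.00686106 0.21453967]
```

```bash
python3 - <<'E'
from h import *
p=shot('wrist');t=np.load('fix.npy');c,q=np.cos(t[2]),np.sin(t[2])
inv=lambda X:(np.array(X)[:2]-t[:2])@np.array([[c,-q],[q,c]])
fr=np.asarray(p['frame']);h=cv2.cvtColor(fr,cv2.COLOR_RGB2HSV)
m=cv2.inRange(h,(8,70,60),(32,255,255));m[245:]=0
cs=sorted(cv2.findContours(m,0,1)[0],key=cv2.contourArea)[::-1][:3];print([(cv2.contourArea(x),cv2.boundingRect(x)) for x in cs])
b=cv2.approxPolyDP(cs[0],6,True)[:,0].astype(float);W=[inv(w(p,*x,40)).round(1).tolist() for x in b];print(b.tolist(),W)
for r in bot.look_for(p,'board_grip')[:2]:print(r)
for r in bot.look_for(p,'pot_1')[:4]:print(r)
# cross profiles at fixture x=5 (lateral) and along x at y=-70..70, z=46 plane
g=cv2.cvtColor(fr,cv2.COLOR_RGB2GRAY)
def val(x,y,z=46):
    u,v=px(p,[*(t[:2]+[c*x-q*y,q*x+c*y]),z]);return int(g[int(round(v)),int(round(u))]) if 0<=u<559 and 0<=v<419 else -1
print('left y 86..112',[val(0,y) for y in range(86,113,2)]);print('right y -86..-112',[val(0,-y) for y in range(86,113,2)])
for y in (-60,60):print('x 20..46 at',y,[val(x,y) for x in range(20,47,2)])
E
```

```text
[(15169.5, (166, 41, 228, 72)), (27.0, (21, 64, 8, 14)), (11.5, (76, 48, 7, 16))]
[[393.0, 43.0], [167.0, 42.0], [171.0, 109.0], [388.0, 110.0]] [[27.0, -93.7], [27.5, 90.6], [-24.7, 91.8], [-25.3, -93.9]]
{'extent': [167.5, 43.1, 227.0, 70.3], 'confidence': 0.57}
{'extent': [3.9, 191.2, 85.8, 67.4], 'confidence': 0.93}
{'extent': [189.7, 333.3, 56.3, 51.9], 'confidence': 0.87}
{'extent': [164.2, 41.2, 54.0, 74.2], 'confidence': 0.78}
{'extent': [326.5, 38.9, 33.6, 77.4], 'confidence': 0.73}
left y 86..112 [180, 176, 137, 135, 131, 84, 83, 133, 179, 144, 148, 182, 193, 199]
right y -86..-112 [174, 171, 173, 151, 79, 96, 118, 165, 178, 124, 122, 123, 122, 132]
x 20..46 at -60 [188, 190, 197, 186, 188, 101, 106, 182, 156, 163, 162, 155, 175, 189]
x 20..46 at 60 [188, 193, 193, 183, 195, 105, 112, 172, 162, 130, 156, 164, 158, 190]
```

```bash
python3 - <<'E'
from h import *
p=shot('wrist');t=np.load('fix.npy');c,q=np.cos(t[2]),np.sin(t[2])
g=cv2.cvtColor(np.asarray(p['frame']),cv2.COLOR_RGB2GRAY)
def val(x,y,z):
    u,v=px(p,[*(t[:2]+[c*x-q*y,q*x+c*y]),z]);return int(g[int(round(v)),int(round(u))])
for y in (66,60,34,3,0,-30,-55,-60,-64):print(y,[val(x,y,34) for x in range(-20,-46,-2)])
r=shot('top')
for n in ('pusher_grip','board_grip','pump_bottle','big_pot','tally','glue'):
  for d in bot.look_for(r,n)[:1]:
    e=d['extent'];print(n,round(d['confidence'],2),np.round(e).tolist())
E
```

```text
66 [177, 174, 167, 162, 188, 125, 138, 139, 136, 137, 141, 139, 140]
60 [177, 173, 171, 160, 174, 168, 189, 171, 170, 192, 193, 190, 173]
34 [178, 173, 168, 161, 192, 198, 199, 197, 200, 198, 199, 198, 199]
3 [173, 173, 167, 163, 195, 150, 193, 196, 198, 198, 195, 195, 197]
0 [173, 172, 170, 164, 192, 167, 197, 196, 197, 198, 195, 196, 200]
-30 [176, 175, 168, 168, 172, 174, 172, 195, 193, 193, 192, 190, 193]
-55 [172, 174, 167, 178, 195, 155, 200, 203, 204, 204, 204, 203, 207]
-60 [173, 169, 166, 181, 194, 167, 206, 205, 204, 205, 207, 203, 204]
-64 [172, 169, 166, 181, 181, 190, 205, 205, 204, 206, 203, 202, 207]
pump_bottle 0.92 [316.0, 129.0, 26.0, 30.0]
big_pot 0.97 [170.0, 134.0, 34.0, 31.0]
tally 0.63 [380.0, 155.0, 14.0, 13.0]
glue 0.61 [123.0, 160.0, 20.0, 14.0]
```

```bash
python3 - <<'E'
from h import *
s=bot.state();print(s['time'],s['ft_force'],s['tcp_pos']);print(bot.hand_in())
E
```

```text
30.8833 [-0.43285957 -0.04526356  0.11195895] [569.48577214  35.68225741 184.57315473]
the job is handed in; nothing more can be done
None
```

I handed the job in at 30.9 s with all three pots home, the board on them and the pusher standing clear. I used the pusher to close the three cream pots up against the long fence and push them into the fixture. The push resistance rose to 7–10 N at the back stop. I then stood the pusher about 170 mm in front of the pocket middle and laid the board on the pots.

**Last checks:**
- **Pots:** before the board went on, the top view showed them side by side at the back stop. Afterwards, brightness profiles put their visible front edges (left pot less clear) at about x = −30 mm, with no sign of one standing further out.
- **Board:** it measured about +1 mm in x, −1.5 to −2 mm in y and under 0.5° from square. Its apparent size fits it lying flat at pot height.
- **Bystanders:** the networks found the bottle, large pot, tally counter and glue stick within a few pixels of where they started.
- **Gripper:** it was open and clear, with the measured force near zero.

**Checks that disagreed or could not be made:**
- The contact point put the fixture about 1.5 mm further in x than the camera fit.
- The wrist force read 12 N down and −5 N in x as the board touched down. I raised the tool 0.8 mm before opening the gripper.
- The final placing was checked by numbers only, because the picture limit was used up.
- In the last top picture the network did not find the pusher or the board. I last saw the pusher standing in the picture taken just before I picked up the board.

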